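# Change over two drying ovens

## Robot

A 7-joint arm with a two-finger parallel gripper is mounted at the origin on a cart in front of the work surface, level with it; the furniture and walls round the work are solid. World frame = base frame: x ahead of the robot, y to its left, z up, the work surface at z = 0. Lengths are in m, angles in degrees, forces in N, time in s.
With the tool pointing down it reaches from about 0.425 to 0.875 m from the base axis. Payload 4.7 kg.
Tool frame: the origin (TCP) lies on the centre line of the jaws, within the pads' length; the fingertips stand 11 mm ahead of it and the grasp point (between the pads) lies 8 mm behind it; z points along the fingers, y is the direction in which the jaws open and shut (so a half turn about z gives the same grasp; the last joint's range is limited). The gripper opens to 87 mm and grips with 3 to 60 N. Pads are 19 mm wide; open, the fingers measure 117 mm over their backs; the gripper's body (75 mm by 190 mm) begins 51 mm behind the grasp point.
Start: joints at [77.871, 18.392, -4.016, 83.108, 1.295, 78.541, -3.26], TCP at [0.146, -0.634, 0.213] pointing down, gripper open.
Joint ranges: [-163.93, 163.93], [-17.29, 119.83], [-79.2, 71.16], [3.27, 140.29], [-89.18, 269.18], [5.43, 117.66], [-154.24, 154.24]. Speed limits (degrees/s): [147.25, 147.25, 180, 180, 180, 180, 180].

## Interface

Orientations are given as [roll, pitch, yaw] about the fixed x, y, z axes, in that order (R = Rz(yaw) Ry(pitch) Rx(roll)).
In Python, from cell import env gives the robot as it stands.
- The arm moves only by the tool servo_tool, never from a script. Its argument "moves" is text: rows parted by semicolons, each of 7 numbers parted by spaces: the shift along the tool's x, y, z as a fraction of full scale, then the turn, a rotation vector about the tool's x, y, z as a fraction of full scale, then the gripper's target within -1 to 1 (shut at 1, half-way at 0, fully open at -1). A call has 1 to 20 rows; each row shifts and turns the pose as measured when the row begins, along the tool's axes as they then stand; what a row does not reach is not made up. Full scale, the value 1, is 1000 mm for a shift and 0.5 rad for a turn. A row lasts 1/12 s, in which the tool goes at most 41.7 mm and 7.16 degrees, less where a joint would pass 70% of its speed; a pose out of reach is approached as far as the arm can. A call with a number of a shift or a turn outside -1 to 1 is refused whole. A call with a gripper value outside its range is refused whole. The fingers move at their own pace and stop on an object; "squeeze" is the grip in N (left out, the last holds). Time passes only in rows, so rows that do not move let the fingers close. It gives the time, the measured TCP pose, the force and the opening at its end, in the units of the state.
- env.get_obs(): the state, without advancing time (a new reading comes with each control period).
- env.read_camera(name): name is "side" or "top" or "wrist"; returns a dict with "img" (480x640x3 uint8, red, green, blue), "range_z" (480x640 float32, m along the optical axis (not along the pixel's ray), 0 where there is no reading), "mtx" (3x3 intrinsics, pixels), "T" (4x4, takes a point from camera to world coordinates); the wrist camera has in their place "hand_eye" (4x4, takes a point from camera to tool coordinates, whose origin is the TCP and whose axes are the flange's). Camera axes: x right, y up, looking along -z (the intrinsics and any distortion apply to the point x, -y, -z); pixel columns grow to the right and rows downward; lengths in m; the calibration is good to about 2 mm. A picture is of the moment at which its call begins: read the wrist's pose just before it.
- env.sign_off(): hands the job in, once; it reports no verdict.
The state is a dict: "time_s": time; "qpos": joint angles; "joint_velocities": joint speeds; "effort": joint torques, N m; "tool_pos": TCP position; "tool_rot": TCP orientation; "force": force on the tool from outside, world axes, zero at the start; "wrist_torque": the same for the moment, N m; "grip_width": finger opening in m.
Only numpy, scipy, OpenCV 4.12 (cv2) and the standard library are available. Lean on these libraries where they do the work, as an engineer would, in place of code of your own. Each camera call takes 0.05 s, during which the arm holds its last target.

## Task

One of the two small drying ovens on the worktop stands open and has been emptied: push its bottom-hinged door up until it is fully shut. Pull the door of the other oven, now shut, all the way down until it lies level, so that it can be unloaded. Leave both doors so and let go of them.

Things in the scene. Friction and masses are not known exactly. Their poses are not given: they have to be found in the camera images.
- oven_a: White bench drying oven, 150 wide, 130 deep, 175 mm high, fixed in place; of the two alike, the one open at the start, left or right. Front door hinged at its lower edge, 120 mm from hinge line to free edge, 14 thick. Origin: on the worktop right under the hinge line, mid-width; x into the oven, away from the robot (turned a few degrees), y left, z up. Hinge line along y, 55 mm above the origin
- oven_a_door (a joint): oven_a's door angle q, rad: 0 shut (upright), 1.57 down (level), stops at both; starts 1.15-1.5. Handle: round steel bar 10 mm thick along y, 180 mm from the hinge line in the door's plane, beyond its edge, on legs 104 mm apart; open gap bar to edge 55 mm. Bar's middle in the oven frame: (-180 sin q, 0, 55+180 cos q) mm. Can be pinched from above; turns in the fingers
- oven_b: The other oven, alike in all sizes, door, handle and frame (origin on the worktop under the hinge line, mid-width; x into the oven, y left, z up), but shut at the start, with a petri dish inside. Shut, a door's handle bar stands 60 mm above the oven's flat top; down, it lies level in front of the oven, 55 mm above the worktop
- oven_b_door (a joint): oven_b's door angle, rad, as for oven_a: 0 shut, grows to 1.57 (level) as the door comes down towards the robot; starts shut (0 to 0.03). Same handle bar and formula. Both hinges are stiff (0.4 N m): a door stays where it is left and takes about 1 to 5 N at the bar to move

How it is judged (in metres and radians):
At the end, for the whole second after the job is handed in: the door that stood open is shut to within 10 degrees (below 0.175 rad), the door that was shut is down to within 10 degrees of level (above 1.39 rad), and both are at rest (under 0.05 rad/s) (value of joint oven_a_door below 0.175 rad and value of joint oven_b_door above 1.39 rad and not (velocity of joint any of oven_a_door, oven_b_door above 0.05 rad/s or velocity of joint any of oven_a_door, oven_b_door below -0.05 rad/s)); the robot touches nothing.
It also fails if it takes over 58 s, if anything falls off the work surface, if the arm or the gripper's body presses on something with over 40 N, if the wrist force passes 120 N, or if a joint passes its speed limit or range.

## Working session

There is one attempt and no reset: what is moved stays moved. The work goes in short steps, Python scripts to look and compute and a tool call to move; the robot and the scene stay as the last step left them, time stands still between calls to the robot, and variables do not carry over. Pictures are saved under pics/ and viewed, and the job is handed in when it is done.

Besides the shell and the picture viewer there is one more tool, called after "Request:" as a command line: name --argument value ..., lists and objects as JSON in quotes. servo_tool: Moves the arm, as the interface text tells. Its arguments: {"type":"object","properties":{"moves":{"type":"string"},"squeeze":{"type":"number"}},"required":["moves"]}

```bash
mkdir -p pics; python3 - <<'E'
from cell import env
import cv2,numpy as np
o=env.get_obs();print({k:np.round(v,3).tolist() for k,v in o.items()})
for n in("side","top"):
    c=env.read_camera(n);cv2.imwrite(f"pics/{n}0.png",c["img"][:,:,::-1]);np.savez(f"pics/{n}0.npz",**c);print(n,c["mtx"].round(1).tolist(),c["T"].round(3).tolist(),[k for k in c],(c["range_z"]>0).mean())
E
```

```text
{'time_s': 0.0, 'qpos': [77.87, 18.438, -4.014, 83.175, 1.295, 78.539, -3.258], 'joint_velocities': [0.019, -0.102, -0.011, -0.009, 0.01, 0.148, 0.027], 'effort': [-0.001, -49.129, -0.404, -31.254, -0.064, 0.044, 0.0], 'tool_pos': [0.145, -0.633, 0.211], 'tool_rot': [-179.892, 0.006, 12.94], 'force': [-0.012, 0.888, 0.041], 'wrist_torque': [-0.035, 0.041, -0.013], 'grip_width': 0.087}
side [[569.4, 0.0, 316.9], [0.0, 569.4, 227.8], [0.0, 0.0, 1.0]] [[-0.922, 0.121, -0.367, 0.178], [-0.386, -0.348, 0.855, 0.957], [-0.024, 0.93, 0.367, 0.487], [0.0, 0.0, 0.0, 1.0]] ['img', 'range_z', 'mtx', 'T'] 0.9959830729166667
top [[542.3, 0.0, 324.3], [0.0, 542.3, 240.0], [0.0, 0.0, 1.0]] [[0.249, 0.925, -0.288, 0.323], [-0.969, 0.239, -0.068, -0.103], [0.006, 0.296, 0.955, 1.085], [0.0, 0.0, 0.0, 1.0]] ['img', 'range_z', 'mtx', 'T'] 0.99591796875
```

View pics/side0.png

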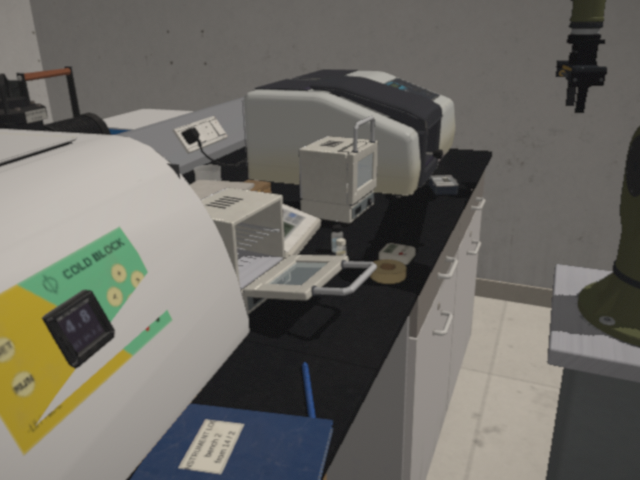

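View pics/top0.png

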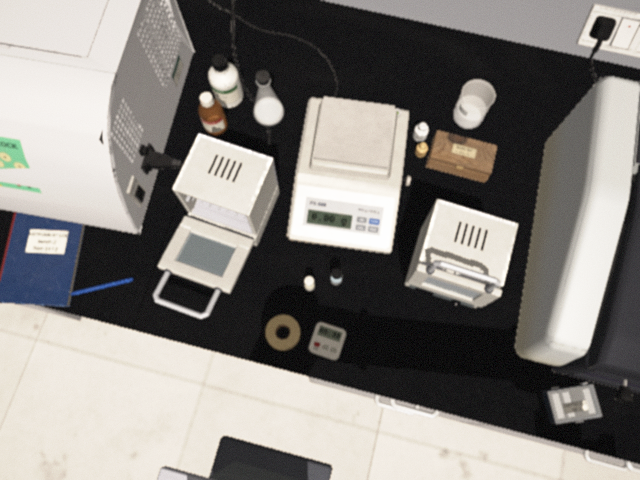

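Side view: the left oven is open (door around (300,275), bar around (350,285)), and the right one is shut with its bar around (365,125). Top view: bar A is around (183,308) and bar B around (463,277). Next I'll measure both with the depth data.

```bash
cat > h.py <<'E'
import numpy as np,cv2
def cloud(c,T=None):
    T=c["T"] if T is None else T
    K=c["mtx"];z=c["range_z"].astype(float);v,u=np.mgrid[:480,:640]
    P=np.stack([(u-K[0,2])/K[0,0]*z,-(v-K[1,2])/K[1,1]*z,-z],-1)
    W=P@T[:3,:3].T+T[:3,3]; W[z<=0]=np.nan
    return W
E
python3 - <<'E'
from h import *
c=np.load("pics/top0.npz");W=cloud(c);s=np.load("pics/side0.npz");S=cloud(s)
def roi(W,u0,u1,v0,v1,z0,z1):
    w=W[v0:v1,u0:u1].reshape(-1,3);return w[(w[:,2]>z0)&(w[:,2]<z1)]
for n,r in (("Atop",(170,285,130,250,.165,.185)),("Btop",(400,520,195,300,.165,.185)),("Bbar",(420,510,245,300,.215,.26)),("Abar",(150,217,285,325,.04,.2)),("Adoor",(165,250,225,280,.03,.12))):
    p=roi(W,*r);q=cv2.minAreaRect(p[:,:2].astype(np.float32)*1000)
    print(n,len(p),p.mean(0).round(3),p.min(0).round(3),p.max(0).round(3),q, cv2.boxPoints(q).round().tolist())
for n,uv in (("Abar",[(157,297),(170,306),(183,310),(195,314),(208,317),(157,285),(213,300)]),("Adoor",[(165,257),(233,290),(182,222),(250,240),(200,250)]),("Bbar",[(432,265),(445,270),(460,276),(475,281),(490,286),(495,290)])):
    for u,v in uv:print(n,u,v,W[v,u].round(3))
S_=[(372,270),(348,291),(360,281),(356,262),(328,280),(357,125),(373,121),(365,122),(280,255),(250,290),(340,258),(310,290)]
for u,v in S_:print('side',u,v,S[v,u].round(3))
E
```

```text
Atop 5047 [0.672 0.172 0.175] [0.609 0.093 0.165] [0.741 0.254 0.182] ((674.4196166992188, 173.34671020507812), (151.4841766357422, 120.8434829711914), 84.60713958740234) [[607.0, 104.0], [727.0, 92.0], [742.0, 243.0], [621.0, 254.0]]
Btop 5913 [ 0.652 -0.283  0.175] [ 0.574 -0.363  0.165] [ 0.723 -0.205  0.185] ((649.0020751953125, -284.2297058105469), (150.82516479492188, 141.45654296875), 85.97705841064453) [[573.0, -354.0], [714.0, -364.0], [725.0, -214.0], [584.0, -204.0]]
Bbar 454 [ 0.584 -0.278  0.237] [ 0.576 -0.336  0.215] [ 0.592 -0.223  0.244] ((584.3616333007812, -279.1241455078125), (113.39488983154297, 11.196443557739258), 86.05836486816406) [[575.0, -335.0], [586.0, -336.0], [594.0, -223.0], [583.0, -222.0]]
Abar 538 [0.44  0.186 0.088] [0.42  0.136 0.071] [0.488 0.252 0.096] ((443.415283203125, 191.36764526367188), (66.28595733642578, 117.04702758789062), 16.346803665161133) [[395.0, 238.0], [428.0, 126.0], [492.0, 145.0], [459.0, 257.0]]
Adoor 4206 [0.55  0.183 0.07 ] [0.475 0.108 0.046] [0.626 0.262 0.087] ((551.5891723632812, 185.16110229492188), (120.4010848999023
[... 435 characters left out ...]
.254 0.064]
Adoor 250 240 [0.595 0.112 0.062]
Adoor 200 250 [0.549 0.199 0.069]
Bbar 432 265 [ 0.587 -0.224  0.219]
Bbar 445 270 [ 0.615 -0.263  0.115]
Bbar 460 276 [ 0.628 -0.303  0.059]
Bbar 475 281 [ 0.625 -0.333  0.058]
Bbar 490 286 [ 0.582 -0.327  0.199]
Bbar 495 290 [ 0.583 -0.342  0.177]
side 372 270 [0.423 0.168 0.087]
side 348 291 [0.435 0.248 0.087]
side 360 281 [0.428 0.214 0.088]
side 356 262 [0.459 0.143 0.085]
side 328 280 [0.541 0.066 0.   ]
side 357 125 [ 0.584 -0.226  0.235]
side 373 121 [ 0.579 -0.326  0.225]
side 365 122 [ 0.583 -0.28   0.231]
side 280 255 [0.615 0.114 0.061]
side 250 290 [0.597 0.258 0.064]
side 340 258 [0.491 0.132 0.082]
side 310 290 [0.495 0.251 0.079]
```

```bash
python3 - <<'E'
from h import *
W=cloud(np.load("pics/top0.npz"));S=cloud(np.load("pics/side0.npz"))
for n,w in(("top",W),("side",S)):
    p=w.reshape(-1,3);p=p[np.isfinite(p[:,0])&(p[:,0]>.2)&(p[:,0]<1)]
    print(n);
    for x0 in np.arange(.2,.95,.1):
        print(round(x0,1),[ (round(float(np.percentile(q[:,2],98)),2) if len(q:=p[(p[:,0]>=x0)&(p[:,0]<x0+.1)&(p[:,1]>=y0)&(p[:,1]<y0+.1)])>5 else None) for y0 in np.arange(-.8,.5,.1)])
E
```

```text
top
0.2 [-0.79, -0.79, -0.79, -0.79, -0.79, -0.79, -0.79, -0.79, -0.79, -0.79, -0.79, -0.79, -0.79]
0.3 [-0.1, 0.0, 0.0, 0.0, 0.0, 0.0, 0.0, 0.0, 0.0, 0.0, 0.0, 0.0, 0.02]
0.4 [None, 0.1, 0.2, 0.0, 0.0, 0.0, 0.02, 0.02, 0.02, 0.09, 0.09, 0.01, 0.02]
0.5 [None, 0.09, 0.24, 0.2, 0.24, 0.24, 0.0, 0.06, 0.0, 0.08, 0.08, 0.21, 0.23]
0.6 [None, None, 0.27, 0.24, 0.18, 0.18, 0.05, 0.05, 0.16, 0.18, 0.18, 0.32, 0.32]
0.7 [None, None, 0.28, 0.26, 0.18, 0.18, 0.11, 0.12, 0.17, 0.18, 0.18, 0.33, 0.33]
0.8 [None, None, 0.27, 0.26, 0.05, 0.05, 0.12, 0.12, 0.12, 0.13, 0.12, 0.33, 0.33]
0.9 [None, None, 0.26, 0.26, 0.05, 0.09, 0.09, 0.12, 0.12, 0.15, 0.14, 0.28, None]
side
0.2 [-0.79, -0.79, -0.79, -0.79, -0.79, None, None, None, None, None, None, None, None]
0.3 [0.0, 0.0, 0.0, 0.0, 0.0, 0.0, 0.0, 0.0, 0.0, 0.0, 0.0, 0.0, 0.01]
0.4 [0.19, 0.21, 0.2, 0.0, 0.0, 0.0, 0.02, 0.02, 0.02, 0.09, 0.09, 0.01, 0.02]
0.5 [0.23, 0.24, 0.24, 0.19, 0.23, 0.24, 0.0, 0.05, 0.0, 0.08, 0.08, 0.21, 0.22]
0.6 [0.27, 0.27, 0.27, 0.23, 0.18, 0.18, 0.05, 0.05, 0.1, 0.18, 0.18, 0.32, 0.32]
0.7 [0.28, 0.29, 0.29, 0.26, 0.18, 0.18, 0.12, 0.12, 0.18, 0.18, 0.18, 0.33, 0.33]
0.8 [0.27, 0.29, 0.29, 0.26, 0.05, 0.05, 0.12, 0.12, 0.12, None, None, 0.33, 0.33]
0.9 [0.27, 0.27, 0.27, 0.26, 0.05, 0.09, None, 0.12, None, None, None, 0.33, None]
```

Request:
servo_tool --moves "0 0 -0.014 0 0 -0.22 -0.15;0 0 -0.014 0 0 -0.22 -0.15;0 0 -0.014 0 0 -0.22 -0.15;0 0 -0.014 0 0 -0.22 -0.15;0 0 -0.014 0 0 -0.22 -0.15;0 0 -0.014 0 0 -0.22 -0.15;0 0 -0.014 0 0 -0.22 -0.15;0 0 -0.014 0 0 -0.22 -0.15;0 0 -0.014 0 0 -0.22 -0.15;0 0 -0.014 0 0 -0.22 -0.15;0 0 -0.014 0 0 -0.22 -0.15;0 0 0 0 0 0 -0.15" --squeeze 25

```text
time_s: 1.1
tool_pos: [0.1445, -0.6302, 0.3624]
tool_rot: [-179.6, -1.1, 85.7]
force: [0.1, -0.1, -0.2]
grip_width: 0.0498
```

Request:
servo_tool --moves "0.0265 0.0186 0 0 0 0 -0.15;0.0265 0.0186 0 0 0 0 -0.15;0.0265 0.0186 0 0 0 0 -0.15;0.0265 0.0186 0 0 0 0 -0.15;0.0265 0.0186 0 0 0 0 -0.15;0.0265 0.0186 0 0 0 0 -0.15;0.0265 0.0186 0 0 0 0 -0.15;0.0265 0.0186 0 0 0 0 -0.15;0.0265 0.0186 0 0 0 0 -0.15;0.0265 0.0186 0 0 0 0 -0.15;0.0148 0.0282 0 0 0 0 -0.15;0.0148 0.0282 0 0 0 0 -0.15;0.0148 0.0282 0 0 0 0 -0.15;0.0148 0.0282 0 0 0 0 -0.15;0.0148 0.0282 0 0 0 0 -0.15;0.0148 0.0282 0 0 0 0 -0.15;0.0148 0.0282 0 0 0 0 -0.15;0 0 0 0 0 0 -0.15;0 0 0 0 0 0 -0.15"

```text
time_s: 2.68
tool_pos: [0.5735, -0.2872, 0.3385]
tool_rot: [-178.2, -2.1, 81.4]
force: [-0.8, -0.4, 0.2]
grip_width: 0.0498
```

```bash
python3 - <<'E'
from cell import env
import cv2
from h import *
o=env.get_obs();print({k:np.round(v,3).tolist() for k,v in o.items() if k in('qpos','tool_pos','tool_rot')})
c=env.read_camera("wrist");cv2.imwrite("pics/w1.png",c["img"][:,:,::-1]);np.savez("pics/w1.npz",**c)
from scipy.spatial.transform import Rotation as R
T=np.eye(4);T[:3,:3]=R.from_euler('xyz',o['tool_rot'],degrees=True).as_matrix();T[:3,3]=o['tool_pos']
W=cloud(c,T@c["hand_eye"]).reshape(-1,3)
p=W[(W[:,2]>.205)&(W[:,2]<.25)&(abs(W[:,0]-.585)<.04)&(abs(W[:,1]+.28)<.07)]
print(len(p),p.mean(0),p.min(0),p.max(0),cv2.minAreaRect(p[:,:2].astype(np.float32)*1000))
E
```

```text
{'qpos': [48.402, 20.884, -32.985, 68.582, 9.444, 95.712, 9.127], 'tool_pos': [0.573, -0.287, 0.338], 'tool_rot': [-178.198, -2.077, 81.355]}
2394 [ 0.58573156 -0.27600876  0.2384814 ] [ 0.57707359 -0.33608042  0.22700221] [ 0.59413922 -0.22347807  0.24272408] ((585.447021484375, -279.72027587890625), (112.65007781982422, 10.033921241760254), 85.77596282958984)
```

View pics/w1.png

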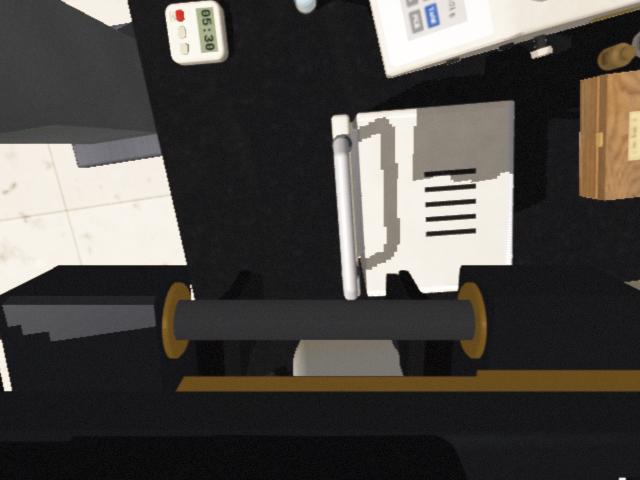

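The wrist view shows bar B at around (345,215), between the fingers along the jaw direction. The wrist measurement puts its centre at (0.5855, -0.2797, 0.236), which agrees with the top camera.

```bash
cat >> h.py <<'E'
from scipy.spatial.transform import Rotation as R
def delta(pos,rot,cur=None):
    if cur is None:
        from cell import env
        o=env.get_obs();cur=(o['tool_pos'],o['tool_rot']);print('q',np.round(o['qpos'],1).tolist())
    R0=R.from_euler('xyz',cur[1],degrees=True);R1=R.from_euler('xyz',rot,degrees=True)
    d=R0.inv().apply(np.array(pos)-cur[0]);r=(R0.inv()*R1).as_rotvec()/.5
    print('shift',d.round(4),'turn',r.round(3));return d,r
E
python3 -c "
from h import *
delta([.5855,-.28,.30],[180,0,86])"
```

```text
q [48.4, 20.9, -33.0, 68.7, 9.4, 95.7, 9.2]
shift [0.0068 0.0122 0.0378] turn [-0.061 -0.077 -0.159]
```

Request:
servo_tool --moves "0.004 0.006 0.016 -0.03 -0.038 -0.08 -0.15;0.003 0.006 0.014 -0.03 -0.038 -0.08 -0.15;0 0 0.008 0 0 0 -0.15;0 0 0 0 0 0 -0.15"

```text
time_s: 3.07
tool_pos: [0.582, -0.2837, 0.2972]
tool_rot: [-179.9, 0.2, 85.5]
force: [-1.0, -0.9, 1.0]
grip_width: 0.0499
```

```bash
python3 -c "
from h import *
delta([.5855,-.28,.227],[180,0,86])"
```

```text
q [48.5, 19.8, -33.7, 74.6, 11.0, 88.8, 11.7]
shift [0.0041 0.0034 0.0702] turn [-0.005  0.006 -0.017]
```

Request:
servo_tool --moves "0.002 0.002 0.014 0 0 -0.01 -0.15;0.002 0.002 0.014 0 0 0 -0.15;0 0 0.014 0 0 0 -0.15;0 0 0.014 0 0 0 -0.15;0 0 0.012 0 0 0 -0.15;0 0 0 0 0 0 -0.15"

```text
time_s: 3.57
tool_pos: [0.5816, -0.2871, 0.2283]
tool_rot: [-179.8, 0.4, 84.7]
force: [-0.2, 0.5, -0.6]
grip_width: 0.0503
```

```bash
python3 -c "
from h import *
delta([.5855,-.28,.227],[180,0,86])"
```

```text
q [49.0, 20.9, -33.2, 81.1, 11.8, 81.4, 10.4]
shift [0.0074 0.0033 0.0012] turn [-0.005  0.013 -0.046]
```

Request:
servo_tool --moves "0.005 0.0035 0.001 0 0.01 -0.045 -0.15;0 0 0 0 0 0 1;0 0 0 0 0 0 1;0 0 0 0 0 0 1;0 0 0 0 0 0 1;0 0 0 0 0 0 1;0 0 0 0 0 0 1" --squeeze 20

```text
time_s: 4.15
tool_pos: [0.5869, -0.2835, 0.2306]
tool_rot: [179.9, 0.2, 85.9]
force: [-0.6, 0.7, 0.2]
grip_width: 0.018
```

```bash
python3 -c "
from h import *
delta([.5855,-.28,.227],[180,0,86])"
```

```text
q [48.8, 21.3, -33.5, 80.5, 11.8, 81.6, 11.3]
shift [ 0.0034 -0.0016  0.0035] turn [ 0.002  0.005 -0.003]
```

Request:
servo_tool --moves "0 0 0.002 0 0 0 1;0 0 0 0 0 0 1;0 0 0 0 0 0 1;0 0 0 0 0 0 1"

```text
time_s: 4.48
tool_pos: [0.5869, -0.2837, 0.2306]
tool_rot: [179.9, 0.2, 85.9]
force: [-0.4, -0.5, 0.4]
grip_width: 0.0014
```

Missed: the jaws closed to 1 mm. I'll look before moving.

```bash
python3 - <<'E'
from cell import env
import cv2
from h import *
c=env.read_camera("side");i=c["img"][60:230,250:450,::-1];cv2.imwrite("pics/s2.png",cv2.resize(i,None,fx=4,fy=3.5))
np.savez("pics/s2.npz",**c)
o=env.get_obs();c=env.read_camera("wrist");cv2.imwrite("pics/w2.png",c["img"][:,:,::-1]);np.savez("pics/w2.npz",**c)
E
```

```text
(no output)
```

View pics/s2.png

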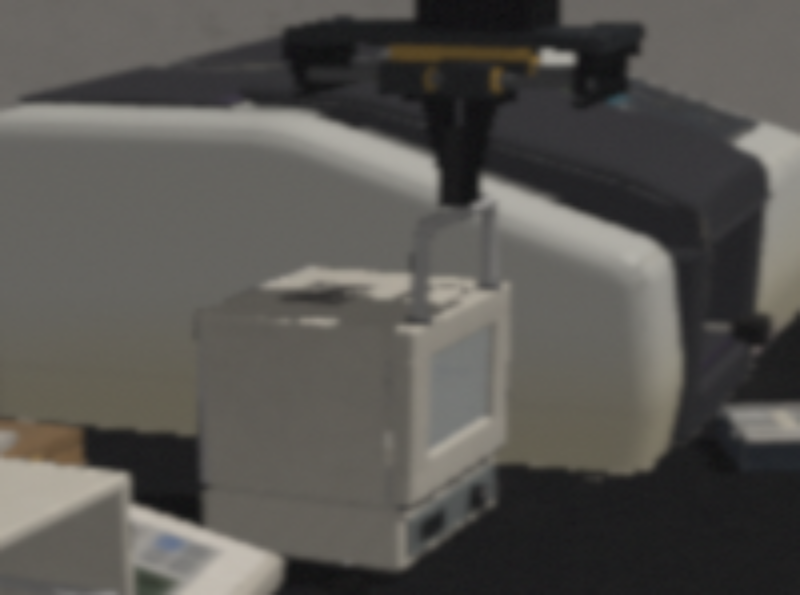

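View pics/w2.png

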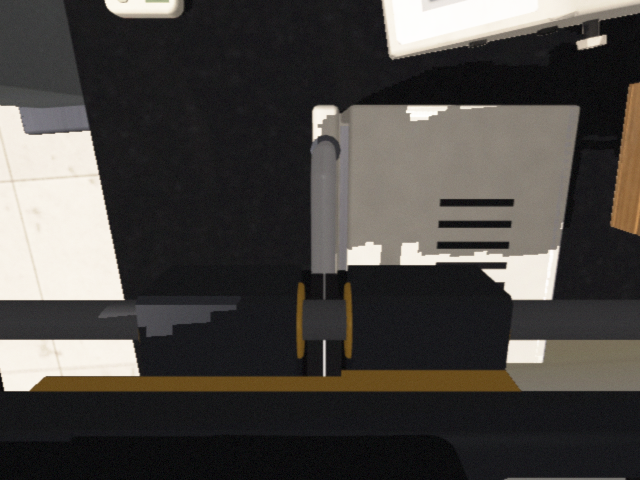

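The jaws sit just above the bar: fingertips at around (460,205) in the side crop, bar at the same row. I'll check the fingertip height against the reported pose.

```bash
python3 - <<'E'
from h import *
S=cloud(np.load("pics/s2.npz"));S0=cloud(np.load("pics/side0.npz"))
for v in range(104,130,2):print(v,S[v,365].round(3),S0[v,365].round(3))
from cell import env
o=env.get_obs();T=np.eye(4);T[:3,:3]=R.from_euler('xyz',o['tool_rot'],degrees=True).as_matrix();T[:3,3]=o['tool_pos'];print(o['tool_pos'],o['force'])
c=np.load("pics/w2.npz");W=cloud(c,T@c["hand_eye"])
for v,u in((180,325),(220,325),(260,325)):print(W[v,u].round(4))
print(c["hand_eye"].round(3).tolist())
q=np.linalg.inv(c["hand_eye"])
for d in (0,.011):
  x=q@[0,0,d,1];K=c["mtx"];print(K[0,2]+K[0,0]*x[0]/-x[2],K[1,2]-K[1,1]*x[1]/-x[2])
E
```

```text
104 [ 0.581 -0.272  0.273] [ 0.66  -0.514  0.231]
106 [ 0.581 -0.272  0.269] [ 0.661 -0.516  0.225]
108 [ 0.58  -0.269  0.265] [ 0.656 -0.504  0.222]
110 [ 0.58  -0.271  0.26 ] [ 0.651 -0.487  0.22 ]
112 [ 0.58  -0.271  0.256] [ 0.645 -0.468  0.218]
114 [ 0.581 -0.273  0.251] [ 0.641 -0.457  0.215]
116 [ 0.58  -0.271  0.247] [ 0.637 -0.445  0.213]
118 [ 0.581 -0.273  0.242] [ 0.584 -0.283  0.24 ]
120 [ 0.583 -0.279  0.236] [ 0.582 -0.277  0.236]
122 [ 0.584 -0.282  0.231] [ 0.583 -0.28   0.231]
124 [ 0.637 -0.443  0.192] [ 0.635 -0.437  0.193]
126 [ 0.635 -0.44   0.188] [ 0.636 -0.442  0.187]
128 [ 0.632 -0.431  0.184] [ 0.636 -0.441  0.182]
[ 0.5868955  -0.28370475  0.23035539] [-1.16299908  0.36563926  4.1712668 ]
[ 0.5905 -0.2365  0.2409]
[ 0.5894 -0.2523  0.24  ]
[ 0.5882 -0.2689  0.2395]
[[-0.001, 0.97, 0.244, 0.066], [1.0, 0.0, 0.002, 0.0], [0.001, 0.244, -0.97, -0.172], [0.0, 0.0, 0.0, 1.0]]
324.39145959846104 286.28314688335837
324.39891776906626 277.6545971053006
```

```bash
python3 - <<'E'
from h import *
S=cloud(np.load("pics/side0.npz"))
for u in (568,570,572,578,580,582,584):
    col=S[60:125,u]; m=np.hypot(col[:,0]-.145,col[:,1]+.634)<.12
    print(u,col[m][-3:].round(3).tolist())
c=np.load("pics/w2.npz");q=np.linalg.inv(c["hand_eye"]);K=c["mtx"];print(K.round(1).tolist())
for X in (0,.0095,.011):
 for d in (-.02,-.01,0,.011):
  x=q@[X,0,d,1];print(X,d,(K[1,2]-K[1,1]*x[1]/-x[2]).round(1))
W=cloud(c,np.asarray(c["hand_eye"]))
for u in (315,335):
  for v in range(262,300,4):print(u,v,W[v,u].round(4))
E
```

```text
568 [[0.158, -0.672, 0.229], [0.158, -0.674, 0.226], [0.158, -0.673, 0.223]]
570 [[0.154, -0.678, 0.228], [0.153, -0.671, 0.227], [0.153, -0.674, 0.224]]
572 [[0.149, -0.681, 0.228], [0.148, -0.678, 0.226], [0.148, -0.673, 0.224]]
578 [[0.135, -0.579, 0.228], [0.135, -0.58, 0.225], [0.134, -0.576, 0.223]]
580 [[0.13, -0.581, 0.227], [0.13, -0.577, 0.226], [0.13, -0.579, 0.223]]
582 [[0.126, -0.58, 0.228], [0.125, -0.586, 0.224], [0.125, -0.581, 0.223]]
584 [[0.123, -0.581, 0.237], [0.122, -0.585, 0.234], [0.122, -0.587, 0.232]]
[[422.1, 0.0, 323.9], [0.0, 422.1, 235.4], [0.0, 0.0, 1.0]]
0 -0.02 304.8
0 -0.01 295.0
0 0 286.3
0 0.011 277.7
0.0095 -0.02 281.8
0.0095 -0.01 273.2
0.0095 0 265.5
0.0095 0.011 257.9
0.011 -0.02 278.1
0.011 -0.01 269.6
0.011 0 262.1
0.011 0.011 254.7
315 262 [ 0.0138 -0.0038 -0.0086]
315 266 [ 0.0124 -0.0038 -0.0097]
315 270 [ 0.0101 -0.0038 -0.0079]
315 274 [ 0.0095 -0.0038 -0.011 ]
315 278 [ 0.0098 -0.0037 -0.0166]
315 282 [ 0.0098 -0.0036 -0.021 ]
315 286 [ 0.0095 -0.0035 -0.0245]
315 290 [ 0.0097 -0.0034 -0.0289]
315 294 [ 0.0093 -0.0033 -0.032 ]
315 298 [ 0.0099 -0.0032 -0.037 ]
335 262 [-0.0068  0.006   0.0558]
335 266 [-0.0092  0.006   0.0558]
335 270 [-0.0111  0.006   0.0546]
335 274 [ 0.0095  0.0043 -0.0111]
335 278 [ 0.0097  0.0042 -0.0163]
335 282 [ 0.0094  0.0041 -0.0198]
335 286 [ 0.0092  0.004  -0.0236]
335 290 [ 0.0098  0.0039 -0.0292]
335 294 [ 0.0092  0.0038 -0.0317]
335 298 [ 0.0097  0.0037 -0.0365]
```

Three views (start side image, wrist depth, side depth) put the real fingertips about 10 mm *behind* the reported TCP, where the brief says 11 mm ahead. I take the grasp point as about 29 mm behind the TCP. I'll raise, reopen and go lower.

Request:
servo_tool --moves "0 0 -0.012 0 0 0 1;0 0 -0.012 0 0 0 -0.15;0 0 0 0 0 0 -0.15;0.002 -0.001 0 0 0 0 -0.15;0 0 0 0 0 0 -0.15;0 0 0 0 0 0 -0.15;0 0 0 0 0 0 -0.15;0 0 0 0 0 0 -0.15"

```text
time_s: 5.25
tool_pos: [0.5862, -0.2811, 0.2564]
tool_rot: [179.9, 0.2, 85.9]
force: [0.2, 0.4, -0.2]
grip_width: 0.0389
```

```bash
python3 -c "
from h import *
delta([.5855,-.28,.207],[180,0,86])"
```

```text
q [48.6, 20.5, -33.7, 78.5, 11.4, 84.2, 11.4]
shift [ 0.0012 -0.0009  0.0494] turn [ 0.005  0.007 -0.002]
```

Request:
servo_tool --moves "0.001 0 0.005 0 0 0 -0.15;0 0 0.011 0 0 0 -0.15;0 0 0.012 0 0 0 -0.15;0 0 0.012 0 0 0 -0.15;0.001 0.001 0.01 0 0 0 -0.15;0 0 0 0 0 0 -0.15;0 0 0 0 0 0 1;0 0 0 0 0 0 1;0 0 0 0 0 0 1;0 0 0 0 0 0 1;0 0 0 0 0 0 1;0 0 0 0 0 0 1;0 0 0 0 0 0 1;0 0 0 0 0 0 1"

```text
time_s: 6.42
tool_pos: [0.5867, -0.279, 0.1991]
tool_rot: [180.0, 0.1, 85.9]
force: [1.4, -1.0, -1.8]
grip_width: 0.0082
```

```bash
python3 -c "
from h import *
delta([.5855,-.28,.207],[180,0,86])"
```

```text
q [48.6, 21.9, -33.4, 83.4, 12.2, 78.3, 10.5]
shift [-0.0012 -0.0012 -0.0079] turn [ 0.     0.004 -0.002]
```

Gripped now at 8 mm. Next I'll pull along the arc, starting with the first third.

Request:
servo_tool --moves "0 -0.018 0.001 0 0 0 1;0 -0.018 0.0027 0 0 0 1;0 -0.0174 0.0045 0 0 0 1;0 -0.017 0.0062 0 0 0 1;0 0 0 0 0 0 1"

```text
time_s: 6.83
tool_pos: [0.5205, -0.274, 0.1836]
tool_rot: [179.2, 0.2, 86.0]
force: [-1.3, 1.3, -3.3]
grip_width: 0.0081
```

```bash
python3 -c "
from h import *
from cell import env
ex=np.array([.9975,-.07,0])
o=env.get_obs();h=np.array([.586,-.28,.055]);b=o['tool_pos']+[0,0,.036]-h
print(np.arctan2(-b@ex,b[2]),np.hypot(b@ex,b[2]),b,o['force'])
q=.8
delta(h-ex*.18*np.sin(q)+[0,0,.18*np.cos(q)-.036],[180,0,86])"
```

```text
0.379765730540442 0.17727690183010053 [-0.06546305  0.00596665  0.16464619] [-1.32476161  1.29247593 -3.28732267]
q [54.4, 14.0, -33.9, 94.3, 8.0, 73.4, 15.2]
shift [-0.0012 -0.0639  0.0384] turn [0.027 0.005 0.002]
```

Request:
servo_tool --moves "0 -0.0166 0.008 0.01 0 0 1;0 -0.0162 0.009 0.01 0 0 1;0 -0.0155 0.0103 0 0 0 1;0 -0.0148 0.0113 0 0 0 1;0 -0.012 0.0135 0 0 0 1;0 -0.0105 0.0146 0 0 0 1;0 0 0 0 0 0 1"

```text
time_s: 7.42
tool_pos: [0.4453, -0.2686, 0.1208]
tool_rot: [178.7, 0.4, 86.2]
force: [3.6, -1.6, -6.7]
grip_width: 0.0069
```

```bash
cat >> h.py <<'E'
def arc(h,ex,off,q,yaw):
    from cell import env
    o=env.get_obs();b=o['tool_pos']+np.array([0,0,off])-h
    print('q',np.arctan2(-b@ex,b[2]).round(3),'r',np.hypot(b@ex,b[2]).round(4),'F',o['force'].round(1),o['grip_width'])
    delta(h-ex*.18*np.sin(q)+[0,0,.18*np.cos(q)-off],[180,0,yaw])
E
python3 -c "
from h import *
arc(np.array([.586,-.28,.055]),np.array([.9975,-.07,0]),.036,1.57,86)"
```

```text
q 0.946 r 0.174 F [ 3.6 -1.6 -6.7] 0.006940170379386297
q [59.4, 7.5, -33.0, 108.4, 4.4, 64.0, 21.0]
shift [-0.0005 -0.0412  0.1007] turn [0.047 0.016 0.009]
```

Request:
servo_tool --moves "0 -0.011 0.0151 0.02 0 0 1;0 -0.0095 0.016 0.02 0 0 1;0 -0.0075 0.0168 0 0 0 1;0 -0.006 0.0173 0 0 0 1;0 0 0 0 0 0 1"

```text
time_s: 7.83
tool_pos: [0.4163, -0.2666, 0.0578]
tool_rot: [179.6, 0.5, 86.4]
force: [-1.1, -1.7, -3.5]
grip_width: 0.0072
```

```bash
python3 -c "
from h import *
arc(np.array([.586,-.28,.055]),np.array([.9975,-.07,0]),.036,1.57,86)"
```

```text
q 1.347 r 0.1746 F [-1.1 -1.7 -3.5] 0.007225386494282064
q [59.7, 9.3, -32.4, 114.5, 6.3, 57.2, 20.7]
shift [-0.0011 -0.01    0.0386] turn [0.012 0.019 0.013]
```

Request:
servo_tool --moves "0 -0.005 0.014 0 0.01 0 1;0 -0.003 0.014 0 0 0 1;0 -0.001 0.012 0 0 0 1;0 0 0.003 0 0 0 1;0 0 0 0 0 0 1;0 0 0 0 0 0 1"

```text
time_s: 8.33
tool_pos: [0.4112, -0.2661, 0.0163]
tool_rot: [179.7, 0.2, 86.5]
force: [-1.8, 0.4, -0.3]
grip_width: 0.0073
```

```bash
python3 -c "
from h import *
arc(np.array([.586,-.28,.055]),np.array([.9975,-.07,0]),.036,1.57,86)
from cell import env
c=env.read_camera('side');cv2.imwrite('pics/s3.png',c['img'][:,:,::-1]);np.savez('pics/s3.npz',**c)
"
```

```text
q 1.586 r 0.1753 F [-1.8  0.4 -0.3] 0.007280847021219445
q [59.3, 12.5, -31.8, 116.8, 8.3, 52.5, 19.5]
shift [-0.0016 -0.0047 -0.0028] turn [0.01  0.006 0.017]
```

View pics/s3.png

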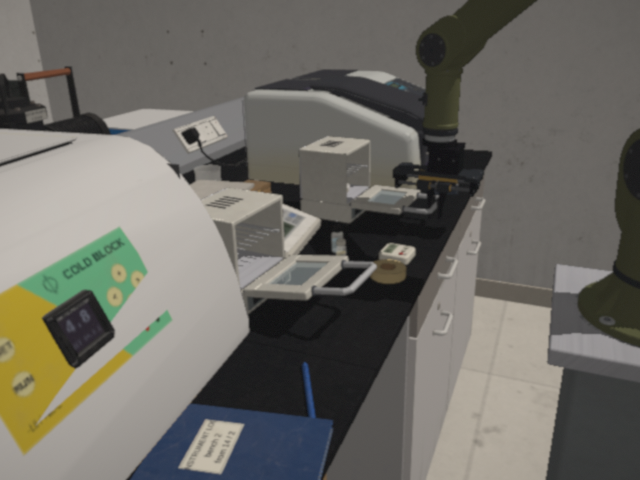

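Side view: door B is down with its panel at around (390,197), and the bar is still in the fingers. I'll release and rise.

Request:
servo_tool --moves "0 0 0 0 0 0 -0.15;0 0 0 0 0 0 -0.15;0 0 0 0 0 0 -0.15;0 0 0 0 0 0 -0.15;0 0 0 0 0 0 -0.15;0 0 0 0 0 0 -0.15;0 0 -0.02 0 0 0 -0.15;0 0 -0.03 0 0 0 -0.15;0 0 -0.03 0 0 0 -0.15;0 0 -0.03 0 0 0 -0.15;0 0 -0.03 0 0 0 -0.15;0 0 0 0 0 0 -0.15"

```text
time_s: 9.38
tool_pos: [0.4125, -0.2652, 0.164]
tool_rot: [179.4, 0.2, 86.6]
force: [0.5, -1.2, 0.1]
grip_width: 0.0499
```

```bash
python3 -c "
from h import *
from cell import env
o=env.get_obs();c=env.read_camera('wrist');cv2.imwrite('pics/w4.png',c['img'][:,:,::-1])
S=cloud(env.read_camera('side'))
p=S.reshape(-1,3)
p=p[(abs(p[:,1]+.27)<.06)&(p[:,0]>.38)&(p[:,0]<.58)&(p[:,2]>.03)&(p[:,2]<.12)]
for x in np.arange(.39,.58,.02):
  s=p[abs(p[:,0]-x)<.01];print(round(x,2),len(s),np.median(s[:,2]).round(4) if len(s) else '')
delta([.425,.19,.2],[180,0,84.7])
"
```

```text
0.39 0 
0.41 108 0.0596
0.43 68 0.0574
0.45 72 0.0575
0.47 172 0.0608
0.49 125 0.0625
0.51 141 0.0588
0.53 139 0.0587
0.55 135 0.0587
0.57 148 0.0617
q [62.0, 1.9, -32.6, 108.8, 1.0, 69.4, 25.7]
shift [ 0.454  -0.0116 -0.0406] turn [ 0.008 -0.     0.067]
```

View pics/w4.png

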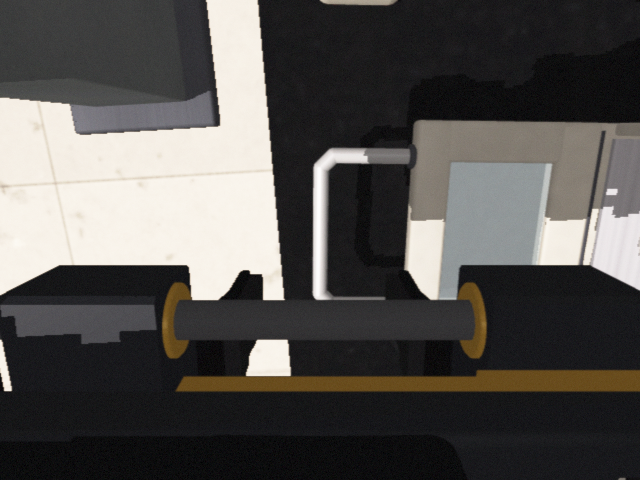

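Side depth puts B's bar top at 0.060, so the bar centre is at about 0.055 and the door is level and released. The wrist view shows the bar free at around (322,230). On to oven A.

Request:
servo_tool --moves "0.028 -0.0007 -0.005 0 0 0.004 -0.15;0.028 -0.0007 -0.005 0 0 0.004 -0.15;0.028 -0.0007 -0.005 0 0 0.004 -0.15;0.028 -0.0007 -0.005 0 0 0.004 -0.15;0.028 -0.0007 -0.005 0 0 0.004 -0.15;0.028 -0.0007 -0.005 0 0 0.004 -0.15;0.028 -0.0007 -0.003 0 0 0.004 -0.15;0.028 -0.0007 0 0 0 0.004 -0.15;0.028 -0.0007 0 0 0 0.004 -0.15;0.028 -0.0007 0 0 0 0.004 -0.15;0.028 -0.0007 0 0 0 0.004 -0.15;0.028 -0.0007 0 0 0 0.004 -0.15;0.028 -0.0007 0 0 0 0.004 -0.15;0.028 -0.0007 0 0 0 0.004 -0.15;0.028 -0.0007 0 0 0 0.004 -0.15;0 0 0 0 0 0 -0.15"

```text
time_s: 10.82
tool_pos: [0.4172, 0.1734, 0.1734]
tool_rot: [-178.4, -0.5, 84.3]
force: [-1.1, 0.0, 0.8]
grip_width: 0.0501
```

```bash
python3 - <<'E'
from h import *
from cell import env
o=env.get_obs();c=env.read_camera("wrist");cv2.imwrite("pics/w5.png",c["img"][:,:,::-1])
T=np.eye(4);T[:3,:3]=R.from_euler('xyz',o['tool_rot'],degrees=True).as_matrix();T[:3,3]=o['tool_pos']
W=cloud(c,T@c["hand_eye"]).reshape(-1,3)
p=W[(W[:,2]>.05)&(W[:,2]<.11)&(abs(W[:,0]-.43)<.025)&(abs(W[:,1]-.195)<.07)]
print(len(p),p.mean(0),p.min(0),p.max(0),cv2.minAreaRect(p[:,:2].astype(np.float32)*1000))
delta([.429,.195,.13],[180,0,84.7])
E
```

```text
3633 [0.43378093 0.19721071 0.08982402] [0.42080693 0.13747798 0.0797229 ] [0.45497006 0.25163107 0.09360976] ((437.8863525390625, 194.56216430664062), (114.14572143554688, 34.061134338378906), 89.9346923828125)
q [44.6, -3.7, -65.9, 110.4, -4.6, 72.5, -25.6]
shift [0.0252 0.0108 0.0427] turn [-0.057 -0.013 -0.017]
```

View pics/w5.png

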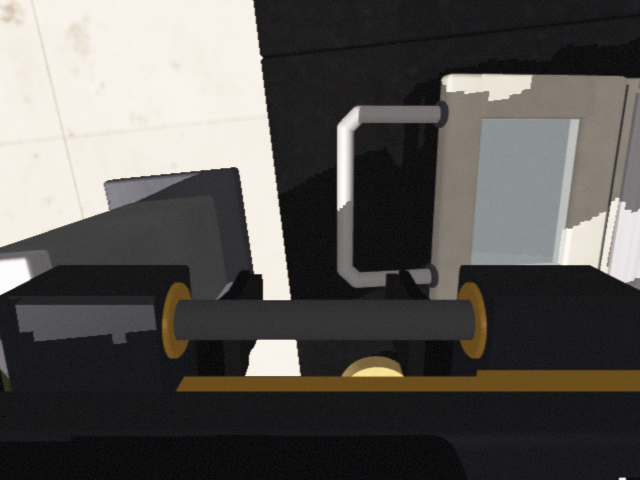

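Request:
servo_tool --moves "0.009 0.004 0.012 -0.03 -0.006 -0.01 -0.15;0.009 0.004 0.015 -0.02 -0.006 -0.01 -0.15;0.006 0.003 0.015 0 0 0 -0.15;0 0 0 0 0 0 -0.15"

```text
time_s: 11.2
tool_pos: [0.4287, 0.1892, 0.1256]
tool_rot: [-179.6, 0.2, 84.6]
force: [-0.1, -0.1, 0.5]
grip_width: 0.0498
```

```bash
python3 - <<'E'
from h import *
delta([.429,.195,.056],[180,0,84.7])
E
```

```text
q [40.8, 5.8, -69.7, 112.2, 5.9, 66.3, -36.6]
shift [0.0061 0.0002 0.0695] turn [-0.013  0.008 -0.002]
```

Request:
servo_tool --moves "0.001 0 0.012 0 0 0 -0.15;0.001 0 0.014 0 0 0 -0.15;0 0 0.014 0 0 0 -0.15;0 0 0 0 0 0 -0.15"

```text
time_s: 11.53
tool_pos: [0.4266, 0.1856, 0.0816]
tool_rot: [-179.2, 0.4, 84.5]
force: [-1.1, -1.0, 0.2]
grip_width: 0.0497
```

```bash
python3 - <<'E'
from h import *
delta([.429,.19,.054],[180,0,84.7])
E
```

```text
q [37.3, 11.1, -67.9, 115.0, 11.5, 62.2, -41.3]
shift [0.0049 0.0024 0.0275] turn [-0.028  0.015 -0.008]
```

Request:
servo_tool --moves "0.003 0.002 0.012 -0.02 0.01 0 -0.15;0.002 0.001 0.013 0 0 0 -0.15;0 0 0.003 0 0 0 -0.15;0 0 0 0 0 0 -0.15;0 0 0 0 0 0 1;0 0 0 0 0 0 1;0 0 0 0 0 0 1;0 0 0 0 0 0 1;0 0 0 0 0 0 1;0 0 0 0 0 0 1;0 0 0 0 0 0 1;0 0 0 0 0 0 1"

```text
time_s: 12.53
tool_pos: [0.4287, 0.1845, 0.0566]
tool_rot: [-179.6, 0.5, 84.2]
force: [1.6, -0.2, -0.7]
grip_width: 0.0091
```

```bash
python3 - <<'E'
from h import *
from cell import env
delta([.429,.19,.054],[180,0,84.7])
c=env.read_camera("wrist");cv2.imwrite("pics/w6.png",c["img"][:,:,::-1])
E
```

```text
q [34.8, 13.9, -66.2, 116.4, 15.0, 59.4, -44.5]
shift [ 0.0055 -0.0003  0.0025] turn [-0.015  0.017 -0.019]
```

View pics/w6.png

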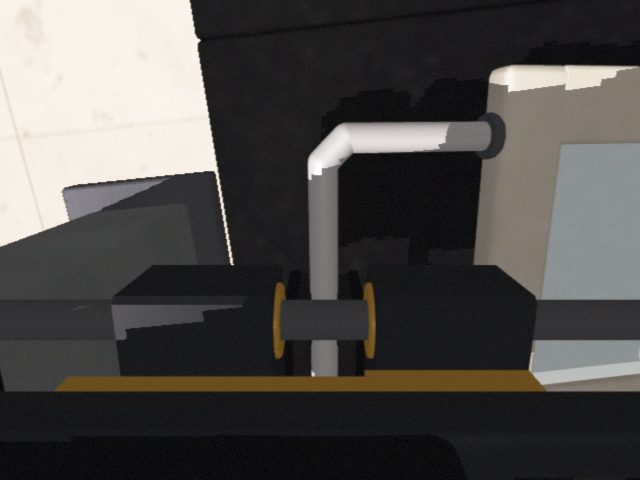

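Bar A at around (323,220) is between the fingers with a 9 mm opening, so it is gripped. I'll lift along the arc in stages and watch joint 3.

Request:
servo_tool --moves "0 0.004 -0.0176 0 0 0 1;0 0.0057 -0.0171 0 0 0 1;0 0.0074 -0.0164 0 0 0 1;0 0 0 0 0 0 1" --squeeze 25

```text
time_s: 12.92
tool_pos: [0.4448, 0.1831, 0.1071]
tool_rot: [-179.4, 0.5, 84.3]
force: [-0.7, -1.5, 3.1]
grip_width: 0.0092
```

```bash
python3 -c "
from h import *
arc(np.array([.605,.168,.055]),np.array([.9957,-.093,0]),.03,.8,84.7)"
```

```text
q 1.099 r 0.1807 F [-0.7 -1.5  3.1] 0.00918554349102882
q [37.8, 11.3, -67.8, 111.6, 11.5, 65.3, -40.4]
shift [-0.0002  0.0313 -0.0436] turn [-0.022  0.016 -0.014]
```

Request:
servo_tool --moves "0 0.0095 -0.0154 -0.01 0 0 1;0 0.0105 -0.0146 0 0 0 1;0 0.0115 -0.0138 0 0 0 1;0 0.0132 -0.0123 0 0 0 1;0 0 0 0 0 0 1"

```text
time_s: 13.33
tool_pos: [0.4831, 0.1794, 0.1606]
tool_rot: [-178.8, 0.7, 84.4]
force: [0.3, -1.6, 0.5]
grip_width: 0.0092
```

```bash
python3 -c "
from h import *
arc(np.array([.605,.168,.055]),np.array([.9957,-.093,0]),.03,.3,84.7)"
```

```text
q 0.735 r 0.1827 F [ 0.3 -1.6  0.5] 0.009193125831686935
q [36.3, 14.0, -66.6, 103.2, 13.3, 73.0, -39.5]
shift [-0.0002  0.0685 -0.0378] turn [-0.041  0.024 -0.009]
```

Request:
servo_tool --moves "0 0.0155 -0.0115 -0.015 0.01 0 1;0 0.0165 -0.01 -0.015 0.01 0 1;0 0.017 -0.0085 0 0 0 1;0 0.018 -0.007 0 0 0 1;0 0 0 0 0 0 1"

```text
time_s: 13.75
tool_pos: [0.5391, 0.1741, 0.1962]
tool_rot: [-178.1, 0.7, 84.7]
force: [3.7, -0.6, -2.3]
grip_width: 0.0092
```

```bash
python3 -c "
from h import *
arc(np.array([.605,.168,.055]),np.array([.9957,-.093,0]),.03,0,84.7)"
```

```text
q 0.369 r 0.1835 F [ 3.7 -0.6 -2.3] 0.009159509767009206
q [31.1, 21.0, -63.4, 93.1, 18.4, 79.7, -40.0]
shift [-0.0001  0.0658 -0.011 ] turn [-0.066  0.025  0.   ]
```

Request:
servo_tool --moves "0 0.0165 -0.005 -0.02 0.01 0 1;0 0.017 -0.004 -0.02 0.01 0 1;0 0.017 -0.002 0 0 0 1;0 0.012 0 0 0 0 1;0 0 0 0 0 0 1"

```text
time_s: 14.17
tool_pos: [0.5996, 0.1685, 0.207]
tool_rot: [-178.8, 0.4, 84.8]
force: [1.8, -0.2, -0.7]
grip_width: 0.009
```

```bash
python3 -c "
from h import *
arc(np.array([.605,.168,.055]),np.array([.9957,-.093,0]),.03,0,84.7)"
```

```text
q 0.03 r 0.1821 F [ 1.8 -0.2 -0.7] 0.00899905559275047
q [26.3, 27.2, -60.2, 84.9, 23.2, 82.7, -39.8]
shift [0.     0.0054 0.0019] turn [-0.043  0.015  0.003]
```

Next, a small push to the stop, then release and rise.

Request:
servo_tool --moves "0 0.006 0 0 0 0 1;0 0.004 0 0 0 0 1;0 0 0 0 0 0 1;0 0 0 0 0 0 1"

```text
time_s: 14.5
tool_pos: [0.6045, 0.1679, 0.207]
tool_rot: [-178.1, 0.7, 84.9]
force: [-2.0, -1.0, 2.0]
grip_width: 0.009
```

Request:
servo_tool --moves "0 0 0 0 0 0 -0.15;0 0 0 0 0 0 -0.15;0 0 0 0 0 0 -0.15;0 0 0 0 0 0 -0.15;0 0 0 0 0 0 -0.15;0 0 0 0 0 0 -0.15;0 0 -0.015 0 0 0 -0.15;0 0 -0.02 0 0 0 -0.15;0 0 -0.02 0 0 0 -0.15;0 0 -0.02 0 0 0 -0.15;0 0 -0.02 0 0 0 -0.15;0 0 0 0 0 0 -0.15"

```text
time_s: 15.5
tool_pos: [0.6076, 0.1675, 0.3011]
tool_rot: [-178.0, 0.8, 84.9]
force: [0.4, 0.2, -0.1]
grip_width: 0.0498
```

```bash
python3 - <<'E'
from h import *
from cell import env
o=env.get_obs();print(np.round(o['qpos'],1).tolist(),o['tool_pos'],o['time_s'])
for n in("side","top"):
    c=env.read_camera(n);cv2.imwrite(f"pics/{n}9.png",c["img"][:,:,::-1])
    p=cloud(c).reshape(-1,3)
    for nm,h,ex in(("A",[.605,.178],[.9957,-.093]),("B",[.586,-.28],[.9975,-.07])):
        ex=np.array(ex);ey=np.array([-ex[1],ex[0]]);d=p[:,:2]-h;x=d@ex;y=d@ey
        m=(abs(y)<.05)&(abs(x)<.05)&(p[:,2]>.2)&(p[:,2]<.255) if nm=="A" else (abs(y)<.045)&(x<-.165)&(x>-.2)&(p[:,2]>.03)&(p[:,2]<.2)
        print(n,nm,m.sum(),np.median(x[m]).round(4),np.median(p[m,2]).round(4))
E
```

```text
[24.0, 26.7, -60.6, 74.2, 22.4, 93.8, -38.1] [0.60758852 0.16749168 0.3010578 ] 15.5
side A 323 -0.002 0.235
side B 74 -0.1788 0.0595
top A 70 -0.0011 0.2372
top B 280 -0.1773 0.0605
```

View pics/side9.png

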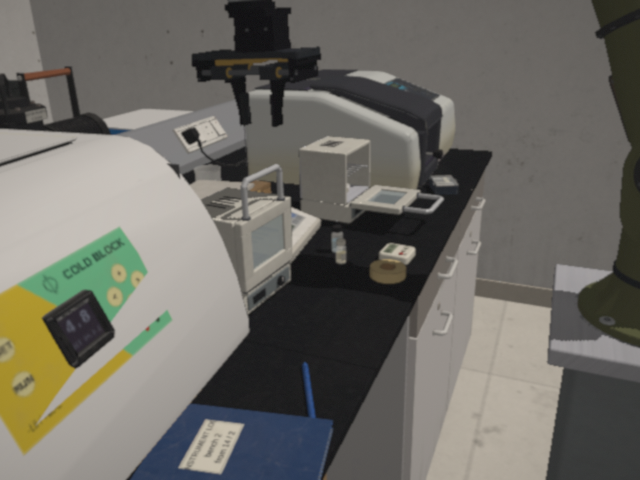

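View pics/top9.png

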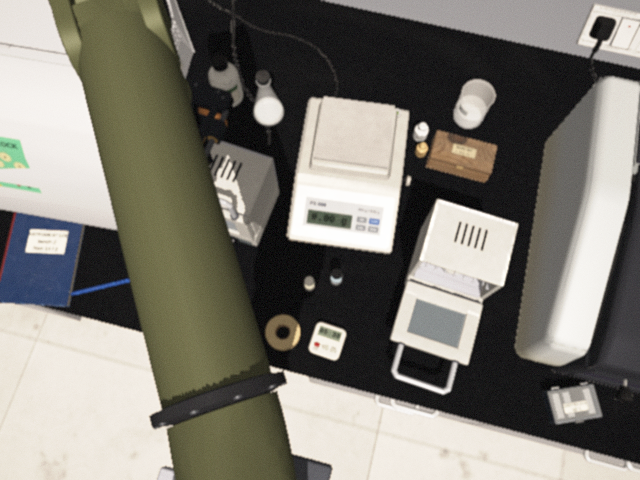

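Side view: door A is upright with its bar around (265,175), door B is level around (395,200), and the fingers are clear above A. The forearm passes near the left instrument, so I'll check that clearance before handing in.

```bash
python3 - <<'E'
from h import *
from cell import env
W=cloud(env.read_camera("top"))
for v,us in((10,(60,80,110,140,160)),(50,(85,100,130,160)),(100,(95,130,170,210)),(150,(115,150,190)),(200,(130,160,200))):
    print(v,[W[v,u].round(3).tolist() for u in us])
E
```

```text
10 [[0.57, 0.181, 0.717], [0.577, 0.168, 0.713], [0.581, 0.142, 0.716], [0.589, 0.12, 0.713], [0.596, 0.106, 0.71]]
50 [[0.545, 0.154, 0.706], [0.545, 0.139, 0.712], [0.551, 0.115, 0.713], [0.565, 0.098, 0.7]]
100 [[0.505, 0.131, 0.704], [0.507, 0.099, 0.713], [0.521, 0.074, 0.702], [0.682, 0.15, 0.419]]
150 [[0.466, 0.098, 0.707], [0.471, 0.069, 0.713], [0.485, 0.046, 0.697]]
200 [[0.431, 0.072, 0.707], [0.435, 0.049, 0.711], [0.446, 0.024, 0.701]]
```

The arm is at about 0.7 m, well above everything, so I'm handing in.

```bash
python3 -c "
from cell import env
print(env.sign_off())"
```

```text
the job is handed in; nothing more can be done
None
```

I pulled the right oven's door (oven_b) down to level and lifted the left oven's door (oven_a) shut, each by pinching its handle bar. I then released both and handed in after about 16 s; the hand-in reports no verdict.

**Last checks (side and top cameras):**
- **Door A:** the bar is 1–2 mm in front of the hinge line at z ≈ 0.235 m, so the door is at about 0.01 rad.
- **Door B:** the top of the bar is at z ≈ 0.060 m and the bar is about 178 mm in front of the hinge line, so the door is at about 1.57 rad.
- **Robot:** the fingers are clear above bar A, the wrist force is near zero, and the arm is at about 0.7 m, above everything.

I did not measure the door velocities directly.

**Disagreement with the brief:** the first grasp on B closed on nothing. The fingertips really sit about 10 mm behind the reported TCP, not 11 mm ahead as the brief says. After I went about 30 mm lower, both grasps held. During the missed grasp the fingertips rested lightly on bar B (about 4 N).

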